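Line up printed lids on the sanding board and sand the row

TASK

On the dark sanding board, nudge the three square printed lids into one straight closed row: each flat against the long back fence, side by side without gaps, the end one up against the end stop. Then take the sanding block by its handle and draw it over the tops of the whole row, from the free end to the end stop, pressing lightly. Finally set the block back down upright in the middle of its cork mat, leaving the row straight and closed and the other things on the desk where they are.

Things in the scene. Friction and masses are not known exactly. Their poses are not given: they have to be found in the camera images.
- board: fixed dark steel board, 270 (x) by 420 mm (y), 6 mm thick; origin: centre of underside. Aluminium fence along the far side, face at board x = +115 mm; aluminium end stop at the right end, face at board y = -155 mm, from the fence to x = +10 mm; both stand 14 mm above the plate, lower than the lids. Finished row: y = -155 to +115 mm, lid centres at x = +70 mm
- lid_a: one of three identical flat square printed lids in plain white plastic, 90 x 90 mm and 20 mm thick, lying on the board, too wide for most grippers, so to be pushed; origin at the centre of its underside, x and y parallel to its sides, z up
- lid_b: one of three identical flat square printed lids in plain white plastic, 90 x 90 mm and 20 mm thick, lying on the board, too wide for most grippers, so to be pushed; origin at the centre of its underside, x and y parallel to its sides, z up
- lid_c: one of three identical flat square printed lids in plain white plastic, 90 x 90 mm and 20 mm thick, lying on the board, too wide for most grippers, so to be pushed; origin at the centre of its underside, x and y parallel to its sides, z up
- sander: sanding block on its cork mat: red-brown sprung sole 92 (x) by 62 mm (y), 10 mm thick, under a black body; wooden bar handle on top, 80 mm long along x, 28 mm wide in y, 34 to 74 mm above the origin (grip at about 58 mm, across y). 250 g. Origin: centre of the sole's underside when the sole is not pressed in
- sander_sole (a joint): how far the sanding block's sprung sole is pressed in, m: 0 free, 0.008 bottomed; about 1.2 N per mm (its own weight presses it in about 2 mm)
- mat: cork mat 130 x 110 mm, 3 mm thick, fixed, beside the board on the left or on the right; origin at the centre of its underside; the sanding block's place
- parts_tray: bystander: open grey plastic tray, 120 x 100 x 35 mm, on the other side of the board; origin at the centre of its underside
- caliper: bystander: caliper 160 mm long (its x), 32 mm wide, 12 mm high, lying on the board at its right edge, beyond the end stop; origin at the middle of its underside
- scraper: bystander: scraper 190 mm long with a black handle, at most 60 mm wide, lying on the desk behind the board
- spool: bystander: spool of orange filament lying flat, 160 mm across, 58 mm high, beside the board on the right; origin at the centre of its underside
- vase: bystander: white printed vase, 72 mm wide, 65 mm tall, beside the board on the left; origin at the centre of its underside
- glue_stick: bystander: glue stick 98 mm long, 29 mm thick, lying behind the board; origin at the middle of its underside
Mind the look-alikes: they are no part of the job. Leave any turquoise look-alike of the sander alone. What is shaped like the lid_c but green or purple is not meant.

How it is judged:
By the outcome, as a careful person would: the job done as asked, in the order asked, and still so for the second after the job is handed in, with the robot touching nothing.
It also fails if it takes over 70 s, if anything falls off the work surface, if the arm or the gripper's body presses on something with over 40 N, if the wrist force passes 120 N, or if a joint passes its speed limit or range.

ROBOT

A 6-joint arm with a two-finger parallel gripper is mounted at the origin on the work surface. World frame = base frame: x ahead of the robot, y to its left, z up, the work surface at z = 0. Lengths are in mm, angles in rad, forces in N, time in s.
With the tool pointing down it reaches from about 325 to 900 mm from the base axis. Payload 6.1 kg.
Tool frame: the origin (TCP) lies between the finger pads; the fingertips stand 19 mm ahead of it and the grasp point (between the pads) is the TCP (tips_ahead is the z of the fingertips in the tool frame, in mm); z points along the fingers, y is the line along which they close (so a half turn about z gives the same grasp; the last joint's range is limited). The gripper opens to 85 mm and grips with 20 to 120 N. Pads are 22 mm wide; open, the fingers measure 114 mm over their backs; the gripper's body (76 mm by 85 mm) begins 54 mm behind the grasp point. The pads swing forward as they close: fully open they stand 13 mm farther back than shut.
Start: joints at [-1.461, 0.22, 1.526, -0, 1.395, -0.126], TCP at [146.006, -607.699, 250.3] pointing down, gripper open.
Joint ranges: [-2.98, 2.98], [-0.91, 2.08], [0.09, 2.57], [-1.24, 4.39], [0.2, 2.65], [-2.68, 2.68]. Speed limits (rad/s): [2.57, 2.57, 3.01, 3.14, 3.14, 3.14].

INTERFACE

Orientations are given as a rotation vector (axis times angle).
In Python, from plant import sense, grab_frame, job_done, tips_ahead gives the robot as it stands.
- The arm moves only by the tool servo_tool, never from a script. Its argument "targets" is a list of rows, each a list of 7 numbers: the shift along the tool's x, y, z scaled (see below), then the turn, a rotation vector about the tool's x, y, z scaled (see below), then the opening, from 0 (shut) to 1 (fully open). A call has 1 to 20 rows; each row is the pose to reach, as a shift and turn from the pose commanded when the call began, along the tool's axes at that moment; what a row does not reach only later rows make up. The controller multiplies each number of a shift by 60 cm and each number of a turn by 90 degrees. A row lasts 1/12 s, in which the tool goes at most 41.7 mm and 7.16 degrees, less where a joint would pass 70% of its speed; a pose out of reach is approached as far as the arm can. A call with a number of a shift or a turn outside -1 to 1 is refused whole. A call with a gripper value outside its range is refused whole. The fingers move at their own pace and stop on an object; "squeeze" is the grip in N (left out, the last holds). Time passes only in rows, so rows that repeat a pose let the fingers close. It gives the time, the measured TCP pose, the force, the opening and the grip force at its end, in the units of the state.
- sense(): the state, without advancing time (a new reading comes with each control period).
- grab_frame(name): name is "scene" or "side" or "wrist"; returns a dict with "img" (480x640x3 uint8, blue, green, red), "mtx" (3x3 intrinsics, pixels), "view" (4x4, takes a point from world to camera coordinates). Camera axes: x right, y down, z forward; pixel columns grow to the right and rows downward; lengths in mm; the calibration is good to about 2 mm. A picture is of the moment at which its call begins. There is no depth.
- job_done(): hands the job in; it is judged then, once.
The state is a dict: "t": time; "joint_positions": joint angles; "joint_vel": joint speeds; "tau": joint torques, N m; "tool_pos": TCP position; "tool_rot": TCP orientation; "force": force on the tool from outside, world axes, zero at the start; "wrist_torque": the same for the moment, N m; "width": finger opening in mm; "finger_force": force on a finger pad.
Only numpy, scipy, OpenCV 4.12 (cv2) and the standard library are available. Lean on these libraries where they do the work, as an engineer would, in place of code of your own. Each camera call takes 0.05 s, during which the arm holds its last target. There are 200 camera calls.

## Working session

There is one attempt and no reset: what is moved stays moved. The work goes in short steps, Python scripts to look and compute and a tool call to move; the robot and the scene stay as the last step left them, time stands still between calls to the robot, and variables do not carry over. Pictures are saved under pics/ and viewed, at most 10 in all, crops included, and the job is handed in when it is done.

Besides the shell and the picture viewer there is one more tool, called after "Call:" as name([rows], argument=value, ...), one row to a line, values as JSON. servo_tool: Moves the arm, as the interface text tells. Its arguments: {"type":"object","properties":{"targets":{"type":"array","items":{"type":"array","items":{"type":"number","minimum":-1,"maximum":1}}},"squeeze":{"type":"number"}},"required":["targets"]}

```bash
mkdir -p pics; ls; python3 - <<'E'
from plant import *
import cv2,numpy as np
s=sense();print({k:np.round(v,3) for k,v in s.items()})
for n in("scene","side"):
    f=grab_frame(n);cv2.imwrite(f"pics/{n}0.png",f["img"]);np.savez(f"pics/{n}0.npz",**f)
    print(n,f["mtx"].round(1).tolist(),f["view"].round(3).tolist())
E
```

```text
pics
{'t': np.float64(0.0), 'joint_positions': array([-1.461,  0.221,  1.528,  0.   ,  1.395, -0.126]), 'joint_vel': array([ 0.001, -0.001,  0.001,  0.001,  0.   , -0.001]), 'tau': array([ 1.0000e-03, -4.9690e+01, -3.8939e+01,  0.0000e+00,  1.1000e-02,
       -0.0000e+00]), 'tool_pos': array([ 145.946, -607.142,  249.212]), 'tool_rot': array([-3.118, -0.369, -0.   ]), 'force': array([-0.256, -0.781,  0.072]), 'wrist_torque': array([ 0.033, -0.027, -0.018]), 'finger_force': np.float64(0.0), 'width': np.float64(85.301)}
scene [[520.2, 0.0, 325.4], [0.0, 520.2, 238.7], [0.0, 0.0, 1.0]] [[0.377, 0.926, 0.001, -185.25], [0.779, -0.316, -0.542, -382.833], [-0.501, 0.205, -0.841, 1555.896], [0.0, 0.0, 0.0, 1.0]]
side [[450.9, 0.0, 314.8], [0.0, 450.9, 240.5], [0.0, 0.0, 1.0]] [[0.981, -0.195, -0.023, -526.144], [-0.142, -0.624, -0.769, 106.722], [0.136, 0.757, -0.639, 959.233], [0.0, 0.0, 0.0, 1.0]]
```

View pics/scene0.png

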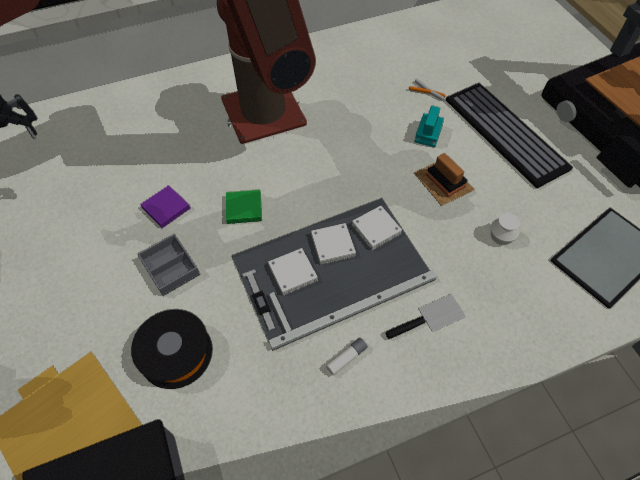

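View pics/side0.png

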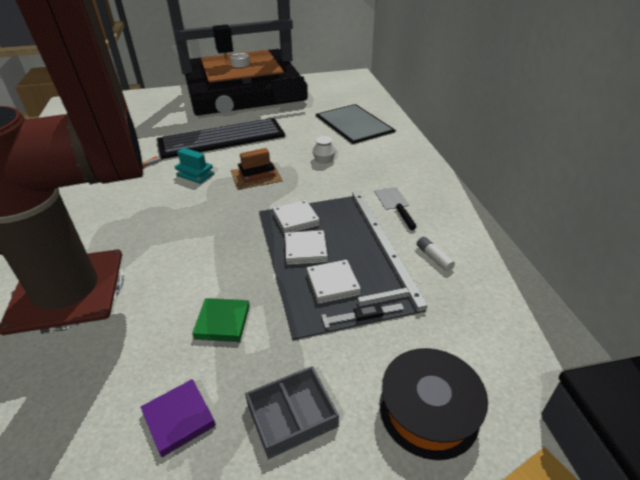

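The scene view shows the board with corners near (233,257), (380,200), (437,277) and (270,348). The lids are at (293,270), (333,242) and (377,226), and the sander on its mat is at (446,175). The turquoise, green and purple look-alikes stand apart from these.

```bash
cat > h.py <<'E'
import numpy as np,cv2
def ray(f,px,z):
    px=np.atleast_2d(np.asarray(px,float));V=f["view"];R=V[:3,:3];c=-R.T@V[:3,3]
    d=np.c_[px,np.ones(len(px))]@np.linalg.inv(f["mtx"]).T@R
    return (c+d*((z-c[2])/d[:,2])[:,None])[:,:2]
def proj(f,P):
    P=np.atleast_2d(np.asarray(P,float));q=(P@f["view"][:3,:3].T+f["view"][:3,3])@f["mtx"].T
    return q[:,:2]/q[:,2:]
def lids(f,hull,thr=150,amin=300):
    """bright blobs inside the board hull (world xy at z 6) -> min-area quads of the lid tops at z 26"""
    m=np.zeros(f["img"].shape[:2],np.uint8)
    P=proj(f,np.c_[hull,np.full(len(hull),6.)]);cv2.fillConvexPoly(m,P.astype(np.int32),255)
    g=f["img"].min(2);w=((g>thr)&(m>0)).astype(np.uint8)
    w=cv2.morphologyEx(w,cv2.MORPH_CLOSE,np.ones((3,3)))
    out=[]
    for c in cv2.findContours(w,0,2)[0]:
        if cv2.contourArea(c)<amin: continue
        W=ray(f,c[:,0],26).astype(np.float32);out.append(cv2.minAreaRect(W))
    return out
E
python3 - <<'E'
from h import *
for n in("scene","side"):
    f=dict(np.load(f"pics/{n}0.npz"));im=f["img"];hsv=cv2.cvtColor(im,cv2.COLOR_BGR2HSV)
    # board: dark, bluish, largest comp.
    print(n,"px lid top/side, board:",[im[p[1],p[0]].tolist() for p in ([(293,265),(293,289),(333,240),(335,261),(375,260),(350,300)] if n=="scene" else [(333,275),(335,299),(305,242),(340,250),(350,220),(390,240)])])
    d=cv2.inRange(im.max(2),40,105)
    N,l,st,_=cv2.connectedComponentsWithStats(d)
    p=(360,270) if n=="scene" else (345,235)
    k=l[p[1],p[0]];c=max(cv2.findContours((l==k).astype(np.uint8),0,2)[0],key=cv2.contourArea)
    print("board",st[k],cv2.minAreaRect(ray(f,c[:,0],6).astype(np.float32)), ray(f,cv2.approxPolyDP(c,5,True)[:,0],6).round(0).tolist())
    # sander/mat brown
    for nm,m in(("brown",cv2.inRange(hsv,(5,90,50),(18,255,255))),):
        N,l,st,ce=cv2.connectedComponentsWithStats(m)
        for i in range(1,N):
            if st[i,4]>60: print(nm,st[i],ce[i].round(1))
E
```

```text
scene px lid top/side, board: [[168, 170, 170], [100, 104, 104], [170, 171, 172], [67, 67, 65], [71, 68, 65], [66, 65, 61]]
board [  231   198   199   146 10672] ((565.928466796875, -19.170989990234375), (253.0184326171875, 421.3976745605469), 2.909008264541626) [[432.0, 183.0], [450.0, -231.0], [703.0, -221.0], [692.0, -179.0], [583.0, -173.0], [691.0, -162.0], [672.0, 196.0], [541.0, 190.0], [567.0, 96.0], [474.0, 81.0], [453.0, 173.0], [535.0, 190.0]]
brown [  0   0  26  17 137] [12.2  7.2]
brown [288   0  17  25  98] [295.6  12. ]
brown [242  22  22  36 144] [253.   38.5]
brown [295  38  18  15  79] [303.1  44.9]
brown [ 585   56   55   69 1976] [620.8  86.7]
brown [409  86  37  11 120] [424.4  90.1]
brown [223  92  23  29 149] [232. 105.]
brown [ 415  153   59   52 1194] [444.1 180. ]
brown [166 353  40  29 159] [189.6 371.6]
side px lid top/side, board: [[195, 195, 195], [88, 92, 91], [195, 196, 196], [73, 69, 66], [72, 68, 65], [169, 180, 177]]
board [  259   195   167   146 10727] ((570.61376953125, -17.833877563476562), (272.56085205078125, 428.4239501953125), 3.4170732498168945) [[681.0, 203.0], [562.0, 193.0], [571.0, 120.0], [487.0, 98.0], [462.0, 189.0], [428.0, 183.0], [449.0, -235.0], [714.0, -221.0], [700.0, -168.0], [592.0, -167.0], [699.0, -147.0]]
brown [ 92   0  17  49 148] [99.8 21.3]
brown [ 200   50   84   32 1586] [240.1  66.3]
brown [  15   67   45   54 1360] [35.3 91.8]
brown [241 148  29  21 424] [254.7 158. ]
brown [232 168  50  21 555] [255.  178.5]
brown [  0 282  75  50 720] [ 32.2 313.9]
brown [390 415  73  36 593] [422.5 438.9]
```

```bash
python3 - <<'E'
from h import *
a=cv2.imread("pics/scene0.png")[130:370,215:485];b=cv2.imread("pics/side0.png")[130:340,220:440]
a=cv2.resize(a,(600,533),interpolation=2)
cv2.imwrite("pics/c1.png",a)
E
```

```text
(no output)
```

View pics/c1.png

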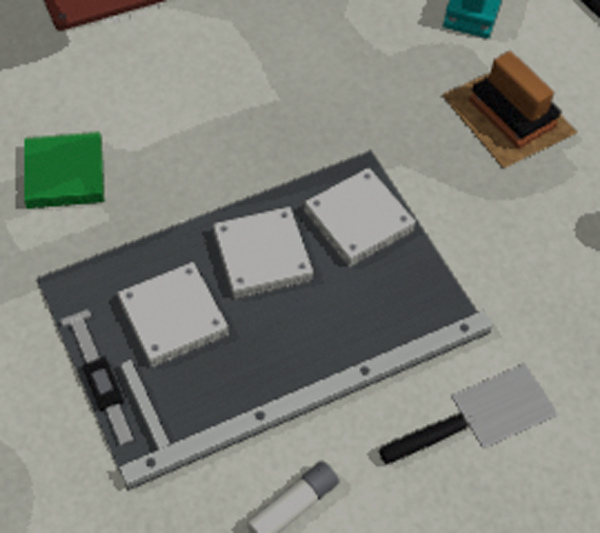

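```bash
cat >> h.py <<'E'
def edge(f,B,axis,nom,along,z,rng=14,sign=0):
    """B=(x,y,yaw) board pose. Finds edge line near coord 'nom' of board axis at plane z; returns fitted board-frame line (offset, slope)"""
    g=cv2.GaussianBlur(cv2.cvtColor(f["img"],cv2.COLOR_BGR2GRAY),(0,0),0.7).astype(np.float32)
    c,s=np.cos(B[2]),np.sin(B[2]);R=np.array([[c,-s],[s,c]]);t=np.arange(-rng,rng+.01,.5);pts=[]
    for a in along:
        q=np.empty((len(t),2));q[:,axis]=nom+t;q[:,1-axis]=a
        W=q@R.T+np.array(B[:2]);p=proj(f,np.c_[W,np.full(len(t),z)]).astype(np.float32)
        v=cv2.remap(g,p[:,0][:,None],p[:,1][:,None],1).ravel();d=np.gradient(v)
        d=np.abs(d) if sign==0 else d*sign
        w=np.where(d>.5*d.max(),d,0);i=d.argmax();w[np.abs(np.arange(len(t))-i)>8]=0
        pts.append((a,nom+(t*w).sum()/w.sum()))
    pts=np.array(pts);k=np.polyfit(*pts.T,1);r=np.abs(pts[:,1]-np.polyval(k,pts[:,0]));pts=pts[r<=np.median(r)*2.5+.1]
    k=np.polyfit(*pts.T,1);return round(k[1],1),round(np.degrees(np.arctan(k[0])),2),round(r.mean(),1)
E
python3 - <<'E'
from h import *
B=(575,-19,np.radians(2.8))
c,s=np.cos(B[2]),np.sin(B[2]);R=np.array([[c,-s],[s,c]])
hull=np.array([[-133,-160],[112,-150],[112,208],[-133,208]])@R.T+B[:2]
A=np.linspace
for n in("scene","side"):
    f=dict(np.load(f"pics/{n}0.npz"));V=f["view"];print(n,"cam",(-V[:3,:3].T@V[:3,3]).round())
    print("near",edge(f,B,0,-135,A(-190,190,20),6,sign=-1),"fencetop front",edge(f,B,0,115,A(-140,190,20),20,sign=1),"left",edge(f,B,1,210,A(-120,95,15),6,sign=1),"right",edge(f,B,1,-210,A(-120,100,15),6,sign=-1),"stop",edge(f,B,1,-155,A(20,105,10),20,sign=-1))
    for r in lids(f,hull): 
        p=(np.array(r[0])-B[:2])@R; print("lid world",np.round(r[0],1),"board",p.round(1),np.round(r[1],1),"yaw",round(r[2],1))
    f2=f;hsv=cv2.cvtColor(f["img"],cv2.COLOR_BGR2HSV)
    box=(405,145,80,65) if n=="scene" else (225,140,65,55)
    x,y,w,h=box;m=cv2.inRange(hsv,(3,70,40),(20,255,255));mm=np.zeros_like(m);mm[y:y+h,x:x+w]=m[y:y+h,x:x+w]
    # black body too -> whole silhouette; mat hull at z3
    cs=cv2.findContours(mm,0,2)[0];c_=max(cs,key=cv2.contourArea)
    for q in cs:
        if cv2.contourArea(q)>40:print("brown",cv2.boundingRect(q),"area",cv2.contourArea(q))
    print([f["img"][p[1],p[0]].tolist() for p in ([(450,167),(425,178),(458,160),(445,186)] if n=="scene" else [(255,157),(240,178),(255,168),(262,172)])])
E
python3 - <<'E'
import cv2
a=cv2.imread("pics/scene0.png")[145:210,405:485];b=cv2.imread("pics/side0.png")[140:195,225:290]
import numpy as np
a=cv2.resize(a,(400,325),interpolation=0);b=cv2.resize(b,(390,330),interpolation=0)[:325]
cv2.imwrite("pics/c2.png",np.hstack([a,b]))
E
```

```text
scene cam [1148. -269. 1101.]
near (np.float64(-134.3), np.float64(-0.14), np.float64(0.3)) fencetop front (np.float64(115.2), np.float64(-0.1), np.float64(0.2)) left (np.float64(211.2), np.float64(0.16), np.float64(0.4)) right (np.float64(-209.9), np.float64(0.18), np.float64(0.4)) stop (np.float64(-153.3), np.float64(0.22), np.float64(0.2))
lid world [ 556.1 -111.2] board [-23.4 -91.1] [88.4 88.1] yaw 3.6
lid world [520.2   7.9] board [-53.4  29.6] [88.1 88.3] yaw 82.9
lid world [516.9 128.1] board [-50.9 149.8] [88.3 87.7] yaw 10.4
brown (414, 153, 61, 53) area 1193.0
[[51, 89, 135], [37, 57, 75], [156, 166, 165], [4, 6, 3]]
side cam [ 401. -762.  683.]h.py:30: RuntimeWarning: invalid value encountered in scalar divide
  pts.append((a,nom+(t*w).sum()/w.sum()))
Traceback (most recent call last):
  File "h.py", line 32, in edge
    k=np.polyfit(*pts.T,1);return round(k[1],1),round(np.degrees(np.arctan(k[0])),2),round(r.mean(),1)
TypeError: expected non-empty vector for x
```

View pics/c2.png

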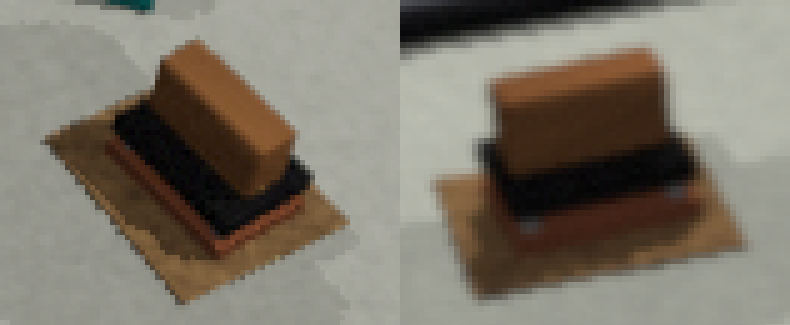

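The crop gives the mat's visible corners in scene pixels: (413.4,173), (441.6,205.4) and (474.6,189). The handle's top face corners are at (444,153), (464.4,171), (457.4,175) and (436.6,157.4). The sander stands square on the mat.

```bash
python3 - <<'E'
from h import *
from plant import tips_ahead
try: print("tips",tips_ahead() if callable(tips_ahead) else tips_ahead)
except Exception as e: print(e)
S=dict(np.load("pics/scene0.npz"));D=dict(np.load("pics/side0.npz"))
def rep(n,W):
    W=np.array(W);print(n,W.round(1).tolist(),"sides",[round(float(np.linalg.norm(W[i]-W[i-1])),1) for i in range(1,len(W))],"dirs",[round(float(np.degrees(np.arctan2(*(W[i]-W[i-1])[::-1]))),1) for i in range(1,len(W))])
m=ray(S,[(413.4,173),(441.6,205.4),(474.6,189)],3);rep("mat scene",m);print("centre",(m[0]+m[2])/2)
m=ray(D,[(230.8,170),(238,189.7),(282.5,180.8)],3);rep("mat side",m);print("centre",(m[0]+m[2])/2)
m=ray(S,[(444,153),(464.4,171),(457.4,175),(436.6,157.4)],75);rep("handle scene",m);print(m.mean(0))
m=ray(D,[(240,153.7),(267.2,148),(269,151.5),(241.8,157)],75);rep("handle side",m);print(m.mean(0))
# lids from side view
B=(575.4,-18.3,np.radians(2.95));c,s=np.cos(B[2]),np.sin(B[2]);R=np.array([[c,-s],[s,c]])
hull=np.array([[-133,-150],[100,-150],[100,208],[-133,208]])@R.T+B[:2]
for r in lids(D,hull,130): print("lid",np.round(r[0],1),((np.array(r[0])-B[:2])@R).round(1),np.round(r[1],1),round(r[2],1))
print("bystanders: vase",ray(S,[(505,228)],40),"scraper end",ray(S,[(388,334),(440,300)],10),"glue",ray(S,[(346,356)],15),"spool",ray(S,[(170,345)],58),"tray",ray(S,[(168,262)],20),"green",ray(S,[(243,206)],20))
E
```

```text
tips 19.0
mat scene [[385.9, 302.7], [511.7, 320.4], [496.9, 428.9]] sides [127.0, 109.5] dirs [8.0, 97.7]
centre [441.41082934 365.82739845]
mat side [[368.2, 415.0], [381.9, 304.5], [507.9, 321.5]] sides [111.3, 127.1] dirs [-82.9, 7.7]
centre [438.05170738 368.27114245]
handle scene [[405.4, 371.1], [479.1, 389.4], [483.9, 366.1], [411.6, 345.7]] sides [75.9, 23.8, 75.1] dirs [14.0, -78.3, -164.2]
[445.00307127 368.08420968]
handle side [[401.4, 372.6], [478.8, 387.5], [481.3, 366.1], [404.9, 352.9]] sides [78.8, 21.6, 77.5] dirs [10.9, -83.2, -170.2]
[441.58123331 369.75076398]
lid [ 553.1 -108.9] [-26.9 -89.4] [90.4 90.7] 3.4
lid [517.1  10.7] [-56.7  32. ] [91.7 90.3] 83.0
lid [514.4 127.7] [-53.4 148.9] [90.1 84.2] 10.0
bystanders: vase [[652.49981025 411.42638017]] scraper end [[784.33273323  31.72104675]
 [754.07212913 180.14979661]] glue [[797.4880398  -76.22570774]] spool [[ 649.73091212 -417.76328431]] tray [[ 422.99082131 -380.08590636]] green [[ 330.89278654 -163.69198572]]
```

```bash
cat > go.py <<'E'
"""go.py x y z yaw_deg ... -> prints the row numbers for each world waypoint, from the stored commanded pose; last one becomes the new stored pose
frame 'b' first: x y are board coordinates, yaw relative to board"""
import sys,json,os,numpy as np
B=(574.5,-17.5,np.radians(2.95))
C=json.load(open("cmd.json")) if os.path.exists("cmd.json") else [146.006,-607.699,250.3,13.5]
a=sys.argv[1:];b=a[0]=='b';a=a[1:] if b else a
W=np.array(a,float).reshape(-1,4)
if b:
    c,s=np.cos(B[2]),np.sin(B[2]);W[:,:2]=W[:,:2]@np.array([[c,s],[-s,c]])+B[:2];W[:,3]+=np.degrees(B[2])
y=np.radians(C[3]);X=np.array([np.cos(y),np.sin(y)]);Y=np.array([np.sin(y),-np.cos(y)])
for w in W:
    d=w[:2]-C[:2];r=np.round([d@X/600,d@Y/600,(C[2]-w[2])/600,(C[3]-w[3])/90],4);print(r.tolist(),"world",w.round(1).tolist())
p=np.array(C[:2])+600*(r[0]*X+r[1]*Y)
json.dump([*p.tolist(),C[2]-600*r[2],C[3]-90*r[3]],open("cmd.json","w"))
E
python3 -c "
from plant import *;from scipy.spatial.transform import Rotation as R;import numpy as np
M=R.from_rotvec(sense()['tool_rot']).as_matrix();print(np.degrees(np.arctan2(M[1,0],M[0,0])),M.round(3))"
python3 go.py b -98 -90 100 0
```

```text
13.510093088321934 [[ 0.972  0.234 -0.   ]
 [ 0.234 -0.972  0.002]
 [ 0.    -0.002 -1.   ]]
[0.736, -0.6722, 0.2505, 0.1172] world [481.3, -112.4, 100.0, 3.0]
```

Call:
servo_tool([
  [0.736,-0.6722,0.2505,0,0,0.1172,0.47],
  [0.736,-0.6722,0.2505,0,0,0.1172,0.47],
  [0.736,-0.6722,0.2505,0,0,0.1172,0.47],
  [0.736,-0.6722,0.2505,0,0,0.1172,0.47],
  [0.736,-0.6722,0.2505,0,0,0.1172,0.47],
  [0.736,-0.6722,0.2505,0,0,0.1172,0.47],
  [0.736,-0.6722,0.2505,0,0,0.1172,0.47],
  [0.736,-0.6722,0.2505,0,0,0.1172,0.47],
  [0.736,-0.6722,0.2505,0,0,0.1172,0.47],
  [0.736,-0.6722,0.2505,0,0,0.1172,0.47],
  [0.736,-0.6722,0.2505,0,0,0.1172,0.47],
  [0.736,-0.6722,0.2505,0,0,0.1172,0.47],
  [0.736,-0.6722,0.2505,0,0,0.1172,0.47],
  [0.736,-0.6722,0.2505,0,0,0.1172,0.47],
  [0.736,-0.6722,0.2505,0,0,0.1172,0.47],
  [0.736,-0.6722,0.2505,0,0,0.1172,0.47],
  [0.736,-0.6722,0.2505,0,0,0.1172,0.47],
  [0.736,-0.6722,0.2505,0,0,0.1172,0.47],
])

```text
t: 1.6
tool_pos: [480.8, -112.4, 99.7]
tool_rot: [3.14, 0.083, -0.001]
force: [-0.2, -0.2, -0.1]
width: 40.1
finger_force: 0.0
```

```bash
python3 - <<'E'
from plant import *
import numpy as np
s=sense();print({k:np.round(s[k],3).tolist() for k in("t","tool_pos","tool_rot","force","width","joint_positions")})
E
python3 go.py b -98 -90 50 0 -98 -90 36 0
```

```text
{'t': 1.6, 'tool_pos': [480.814, -112.375, 99.741], 'tool_rot': [3.14, 0.083, -0.001], 'force': [-0.215, -0.231, -0.14], 'width': 40.14, 'joint_positions': [-0.389, 0.076, 1.992, -0.0, 1.075, 1.129]}
[0.0, -0.0, 0.0833, 0.0] world [481.3, -112.4, 50.0, 3.0]
[0.0, -0.0, 0.1067, 0.0] world [481.3, -112.4, 36.0, 3.0]
```

Call:
servo_tool([
  [0,0,0.06,0,0,0,0.47],
  [0,0,0.0833,0,0,0,0.47],
  [0,0,0.088,0,0,0,0.47],
  [0,0,0.093,0,0,0,0.47],
  [0,0,0.098,0,0,0,0.47],
  [0,0,0.102,0,0,0,0.47],
  [0,0,0.1067,0,0,0,0.47],
  [0,0,0.1067,0,0,0,0.47],
])

```text
t: 2.27
tool_pos: [481.4, -112.7, 36.3]
tool_rot: [3.14, 0.081, 0.001]
force: [0.5, 0.1, 0.0]
width: 40.1
finger_force: 0.0
```

```bash
python3 - <<'E'
from plant import *
import cv2
f=grab_frame("side");cv2.imwrite("pics/s1.png",cv2.resize(f["img"][180:340,240:400],(600,600),interpolation=2))
E
python3 go.py b -98 -90 29 0 
```

```text
[0.0, -0.0, 0.0116, 0.0] world [481.3, -112.4, 29.0, 3.0]
```

View pics/s1.png

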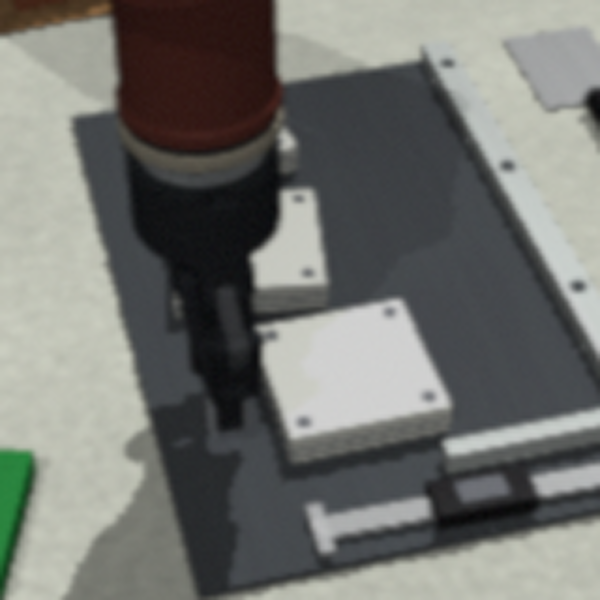

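The side view shows the gripper in front of the right lid with clearance. The near fingertip is at crop (230,430), just above the plate. I'll descend a little further.

Call:
servo_tool([
  [0,0,0.004,0,0,0,0.47],
  [0,0,0.008,0,0,0,0.47],
  [0,0,0.0116,0,0,0,0.47],
  [0,0,0.0116,0,0,0,0.47],
])

```text
t: 2.65
tool_pos: [480.8, -112.2, 28.5]
tool_rot: [-3.14, -0.081, 0.001]
force: [0.1, 0.7, 0.4]
width: 39.9
finger_force: 0.0
```

```bash
python3 go.py b 2 -90 29 0 11 -90 29 0
```

```text
[0.1667, -0.0, 0.0, 0.0] world [581.1, -107.3, 29.0, 3.0]
[0.1817, -0.0, 0.0, 0.0] world [590.1, -106.8, 29.0, 3.0]
```

Call:
servo_tool([
  [0.014,0,0,0,0,0,0.47],
  [0.028,0,0,0,0,0,0.47],
  [0.038,0,0,0,0,0,0.47],
  [0.048,0,0,0,0,0,0.47],
  [0.058,0,0,0,0,0,0.47],
  [0.068,0,0,0,0,0,0.47],
  [0.078,0,0,0,0,0,0.47],
  [0.088,0,0,0,0,0,0.47],
  [0.098,0,0,0,0,0,0.47],
  [0.108,0,0,0,0,0,0.47],
  [0.118,0,0,0,0,0,0.47],
  [0.128,0,0,0,0,0,0.47],
  [0.138,0,0,0,0,0,0.47],
  [0.148,0,0,0,0,0,0.47],
  [0.158,0,0,0,0,0,0.47],
  [0.1667,0,0,0,0,0,0.47],
  [0.172,0,0,0,0,0,0.47],
  [0.177,0,0,0,0,0,0.47],
  [0.1817,0,0,0,0,0,0.47],
  [0.1817,0,0,0,0,0,0.47],
])

```text
t: 4.32
tool_pos: [590.7, -106.7, 29.1]
tool_rot: [3.14, 0.081, 0.001]
force: [-0.9, 0.1, 0.5]
width: 40.0
finger_force: 0.0
```

```bash
cat > lk.py <<'E'
from plant import *;from h import *
import sys
B=(574.5,-17.5,np.radians(2.95));c,s=np.cos(B[2]),np.sin(B[2]);R=np.array([[c,-s],[s,c]])
hull=np.array([[-133,-153],[112,-153],[112,208],[-133,208]])@R.T+B[:2]
f=grab_frame("scene")
if len(sys.argv)>1: cv2.imwrite(sys.argv[1],cv2.resize(f["img"][130:370,215:485],(600,533),interpolation=2))
for r in lids(f,hull): print("lid board",((np.array(r[0])-B[:2])@R).round(1),np.round(r[1],1),"rel yaw",round((r[2]-2.95+45)%90-45,1))
E
python3 lk.py;python3 go.py b 17 -90 29 0
```

```text
lid board [ 71.8 -91.5] [94.9 91.3] rel yaw -0.1
lid board [-53.   28.2] [88.1 88.8] rel yaw -10.0
lid board [-49.9 148.2] [89.1 88.1] rel yaw 7.4
[0.01, -0.0, 0.0, 0.0] world [596.1, -106.5, 29.0, 3.0]
```

Call:
servo_tool([
  [0.0025,0,0,0,0,0,0.47],
  [0.005,0,0,0,0,0,0.47],
  [0.0075,0,0,0,0,0,0.47],
  [0.01,0,0,0,0,0,0.47],
  [0.01,0,0,0,0,0,0.47],
])

```text
t: 4.78
tool_pos: [592.9, -106.5, 28.8]
tool_rot: [-3.14, -0.082, 0.012]
force: [-13.8, -1.2, 11.0]
width: 40.0
finger_force: 6.9
```

```bash
cp cmd.json c1.json; python3 go.py b 19 -90 29 0;cp c1.json cmd.json;python3 go.py b 21 -90 29 0
```

```text
[0.0033, -0.0, 0.0, 0.0] world [598.1, -106.4, 29.0, 3.0]
[0.0067, -0.0, 0.0, 0.0] world [600.1, -106.3, 29.0, 3.0]
```

```bash
cp c1.json cmd.json; python3 go.py b -5 -90 29 0 -5 -90 75 0 -126 29 75 0 -126 29 29 0;  python3 go.py b -60 29 29 0 2 29 29 0 10 29 29 0 16 29 29 0
```

```text
[-0.0367, -0.0, 0.0, 0.0] world [574.1, -107.6, 29.0, 3.0]
[-0.0367, -0.0, -0.0766, 0.0] world [574.1, -107.6, 75.0, 3.0]
[-0.2383, -0.1983, -0.0766, 0.0] world [447.2, 5.0, 75.0, 3.0]
[-0.2383, -0.1983, 0.0, 0.0] world [447.2, 5.0, 29.0, 3.0]
[0.11, -0.0, 0.0, 0.0] world [513.1, 8.4, 29.0, 3.0]
[0.2133, -0.0, 0.0, 0.0] world [575.0, 11.6, 29.0, 3.0]
[0.2266, -0.0, 0.0, 0.0] world [583.0, 12.0, 29.0, 3.0]
[0.2366, -0.0, 0.0, 0.0] world [589.0, 12.3, 29.0, 3.0]
```

Call:
servo_tool([
  [-0.0367,0,0,0,0,0,0.47],
  [-0.0367,0,0,0,0,0,0.47],
  [-0.0367,0,-0.0766,0,0,0,0.47],
  [-0.0367,0,-0.0766,0,0,0,0.47],
  [-0.2383,-0.1983,-0.0766,0,0,0,0.47],
  [-0.2383,-0.1983,-0.0766,0,0,0,0.47],
  [-0.2383,-0.1983,-0.0766,0,0,0,0.47],
  [-0.2383,-0.1983,-0.0766,0,0,0,0.47],
  [-0.2383,-0.1983,-0.0766,0,0,0,0.47],
  [-0.2383,-0.1983,-0.0766,0,0,0,0.47],
  [-0.2383,-0.1983,-0.03,0,0,0,0.47],
  [-0.2383,-0.1983,0,0,0,0,0.47],
  [-0.2383,-0.1983,0,0,0,0,0.47],
  [-0.2383,-0.1983,0,0,0,0,0.47],
])

```text
t: 5.95
tool_pos: [447.8, 4.4, 28.9]
tool_rot: [-3.14, -0.08, 0.001]
force: [0.6, -0.1, 0.3]
width: 40.0
finger_force: 0.0
```

Call:
servo_tool([
  [0.015,0,0,0,0,0,0.47],
  [0.025,0,0,0,0,0,0.47],
  [0.035,0,0,0,0,0,0.47],
  [0.045,0,0,0,0,0,0.47],
  [0.055,0,0,0,0,0,0.47],
  [0.07,0,0,0,0,0,0.47],
  [0.085,0,0,0,0,0,0.47],
  [0.1,0,0,0,0,0,0.47],
  [0.115,0,0,0,0,0,0.47],
  [0.13,0,0,0,0,0,0.47],
  [0.145,0,0,0,0,0,0.47],
  [0.16,0,0,0,0,0,0.47],
  [0.175,0,0,0,0,0,0.47],
  [0.19,0,0,0,0,0,0.47],
  [0.205,0,0,0,0,0,0.47],
  [0.2133,0,0,0,0,0,0.47],
  [0.22,0,0,0,0,0,0.47],
  [0.2266,0,0,0,0,0,0.47],
  [0.232,0,0,0,0,0,0.47],
  [0.2366,0,0,0,0,0,0.47],
])

```text
t: 7.62
tool_pos: [587.0, 12.4, 28.6]
tool_rot: [-3.14, -0.081, 0.008]
force: [-15.7, -1.2, 13.2]
width: 39.4
finger_force: 8.2
```

```bash
python3 lk.py; python3 go.py b -5 29 29 0 -5 29 75 0 -124 149 75 0 -124 149 29 0;  python3 go.py b -60 149 29 0 2 149 29 0 10 149 29 0 16 149 29 0
```

```text
lid board [ 72.7 -92.4] [93.  93.1] rel yaw -0.1
lid board [73.2 34.4] [93.3 89.8] rel yaw -0.2
lid board [-50.  149.2] [89.1 86.1] rel yaw 7.4
[-0.035, -0.0, 0.0, 0.0] world [568.0, 11.2, 29.0, 3.0]
[-0.035, -0.0, -0.0766, 0.0] world [568.0, 11.2, 75.0, 3.0]
[-0.2333, -0.2, -0.0766, 0.0] world [443.0, 124.9, 75.0, 3.0]
[-0.2333, -0.2, 0.0, 0.0] world [443.0, 124.9, 29.0, 3.0]
[0.1067, -0.0, 0.0, 0.0] world [506.9, 128.2, 29.0, 3.0]
[0.21, -0.0, 0.0, 0.0] world [568.8, 131.4, 29.0, 3.0]
[0.2233, -0.0, 0.0, 0.0] world [576.8, 131.8, 29.0, 3.0]
[0.2333, -0.0, 0.0, 0.0] world [582.8, 132.1, 29.0, 3.0]
```

Call:
servo_tool([
  [-0.035,0,0,0,0,0,0.47],
  [-0.035,0,0,0,0,0,0.47],
  [-0.035,0,-0.0766,0,0,0,0.47],
  [-0.035,0,-0.0766,0,0,0,0.47],
  [-0.2333,-0.2,-0.0766,0,0,0,0.47],
  [-0.2333,-0.2,-0.0766,0,0,0,0.47],
  [-0.2333,-0.2,-0.0766,0,0,0,0.47],
  [-0.2333,-0.2,-0.0766,0,0,0,0.47],
  [-0.2333,-0.2,-0.0766,0,0,0,0.47],
  [-0.2333,-0.2,-0.0766,0,0,0,0.47],
  [-0.2333,-0.2,-0.03,0,0,0,0.47],
  [-0.2333,-0.2,0,0,0,0,0.47],
  [-0.2333,-0.2,0,0,0,0,0.47],
  [-0.2333,-0.2,0,0,0,0,0.47],
])

```text
t: 8.83
tool_pos: [443.4, 124.3, 28.8]
tool_rot: [3.14, 0.08, -0.002]
force: [1.1, -0.2, 0.5]
width: 40.1
finger_force: 0.0
```

Call:
servo_tool([
  [0.015,0,0,0,0,0,0.47],
  [0.025,0,0,0,0,0,0.47],
  [0.035,0,0,0,0,0,0.47],
  [0.045,0,0,0,0,0,0.47],
  [0.055,0,0,0,0,0,0.47],
  [0.07,0,0,0,0,0,0.47],
  [0.085,0,0,0,0,0,0.47],
  [0.1,0,0,0,0,0,0.47],
  [0.115,0,0,0,0,0,0.47],
  [0.13,0,0,0,0,0,0.47],
  [0.145,0,0,0,0,0,0.47],
  [0.16,0,0,0,0,0,0.47],
  [0.175,0,0,0,0,0,0.47],
  [0.19,0,0,0,0,0,0.47],
  [0.202,0,0,0,0,0,0.47],
  [0.21,0,0,0,0,0,0.47],
  [0.217,0,0,0,0,0,0.47],
  [0.2233,0,0,0,0,0,0.47],
  [0.229,0,0,0,0,0,0.47],
  [0.2333,0,0,0,0,0,0.47],
])

```text
t: 10.5
tool_pos: [580.9, 132.2, 28.6]
tool_rot: [3.14, 0.081, -0.008]
force: [-14.6, -1.0, 11.8]
width: 40.0
finger_force: 7.6
```

```bash
python3 lk.py pics/c3.png; python3 go.py b -5 149 29 0 -5 149 75 0 70 217 75 90 70 217 29 90;  python3 go.py b 70 187 29 90 70 136 29 90 70 126 29 90
```

```text
lid board [ 72.7 -92.4] [93.  93.1] rel yaw -0.1
lid board [73.1 34.4] [93.4 89.8] rel yaw -0.2
lid board [ 73.3 143. ] [93.5 89.2] rel yaw -0.4
[-0.035, -0.0, 0.0, 0.0] world [561.8, 131.0, 29.0, 3.0]
[-0.035, -0.0, -0.0766, 0.0] world [561.8, 131.0, 75.0, 3.0]
[0.09, -0.1134, -0.0766, -1.0] world [633.2, 202.8, 75.0, 93.0]
[0.09, -0.1134, 0.0, -1.0] world [633.2, 202.8, 29.0, 93.0]
[-0.05, 0.0, 0.0, 0.0] world [634.8, 172.9, 29.0, 93.0]
[-0.135, 0.0, 0.0, 0.0] world [637.4, 121.9, 29.0, 93.0]
[-0.1517, 0.0, 0.0, 0.0] world [637.9, 111.9, 29.0, 93.0]
```

View pics/c3.png

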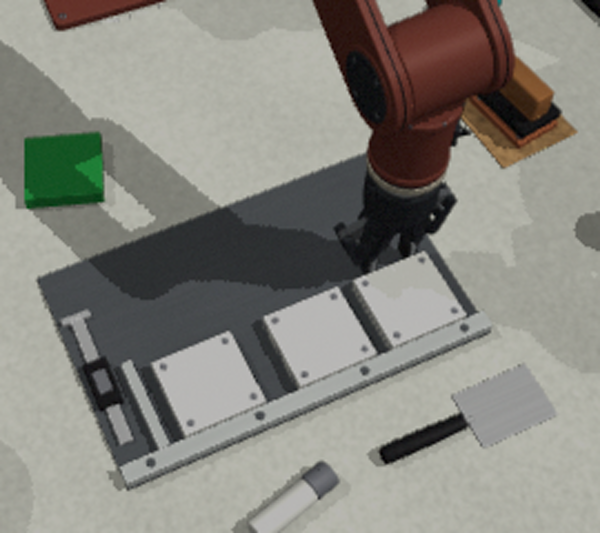

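The picture shows all three lids flat against the fence, with gaps between them. The end stop is still free, and the other things have not moved. Next I push from the free end.

Call:
servo_tool([
  [-0.035,0,0,0,0,0,0.47],
  [-0.035,0,0,0,0,0,0.47],
  [-0.035,0,-0.0766,0,0,0,0.47],
  [-0.035,0,-0.0766,0,0,0,0.47],
  [0.09,-0.1134,-0.0766,0,0,-1,0.47],
  [0.09,-0.1134,-0.0766,0,0,-1,0.47],
  [0.09,-0.1134,-0.0766,0,0,-1,0.47],
  [0.09,-0.1134,-0.0766,0,0,-1,0.47],
  [0.09,-0.1134,-0.0766,0,0,-1,0.47],
  [0.09,-0.1134,-0.0766,0,0,-1,0.47],
  [0.09,-0.1134,-0.0766,0,0,-1,0.47],
  [0.09,-0.1134,-0.0766,0,0,-1,0.47],
  [0.09,-0.1134,-0.0766,0,0,-1,0.47],
  [0.09,-0.1134,-0.0766,0,0,-1,0.47],
  [0.09,-0.1134,-0.0766,0,0,-1,0.47],
  [0.09,-0.1134,-0.0766,0,0,-1,0.47],
  [0.09,-0.1134,-0.0766,0,0,-1,0.47],
  [0.09,-0.1134,-0.04,0,0,-1,0.47],
  [0.09,-0.1134,0,0,0,-1,0.47],
  [0.09,-0.1134,0,0,0,-1,0.47],
])

```text
t: 12.22
tool_pos: [630.3, 202.3, 24.5]
tool_rot: [-2.161, -2.275, 0.008]
force: [-1.3, 0.0, -1.3]
width: 40.3
finger_force: 0.0
```

Call:
servo_tool([
  [-0.01,0,0,0,0,0,0.47],
  [-0.02,0,0,0,0,0,0.47],
  [-0.03,0,0,0,0,0,0.47],
  [-0.04,0,0,0,0,0,0.47],
  [-0.05,0,0,0,0,0,0.47],
  [-0.06,0,0,0,0,0,0.47],
  [-0.07,0,0,0,0,0,0.47],
  [-0.08,0,0,0,0,0,0.47],
  [-0.088,0,0,0,0,0,0.47],
  [-0.096,0,0,0,0,0,0.47],
  [-0.104,0,0,0,0,0,0.47],
  [-0.112,0,0,0,0,0,0.47],
  [-0.12,0,0,0,0,0,0.47],
  [-0.127,0,0,0,0,0,0.47],
  [-0.132,0,0,0,0,0,0.47],
  [-0.137,0,0,0,0,0,0.47],
  [-0.142,0,0,0,0,0,0.47],
  [-0.146,0,0,0,0,0,0.47],
  [-0.149,0,0,0,0,0,0.47],
  [-0.1517,0,0,0,0,0,0.47],
])

```text
t: 13.88
tool_pos: [637.6, 113.3, 29.0]
tool_rot: [-2.163, -2.276, -0.003]
force: [-1.0, 13.5, 1.5]
width: 39.9
finger_force: 7.0
```

```bash
python3 lk.py; cp cmd.json c1.json; python3 go.py b 70 122 29 90
```

```text
lid board [ 72.6 -18.5] [ 94.  270.7] rel yaw -0.2
[-0.0067, 0.0, 0.0, 0.0] world [638.1, 107.9, 29.0, 93.0]
```

```bash
cp c1.json cmd.json; python3 go.py b 70 145 29 90 70 145 110 90;python3 go.py 442 368 190 10
```

```text
[0.0317, 0.0, 0.0, 0.0] world [636.9, 130.9, 29.0, 93.0]
[0.0317, 0.0, -0.135, 0.0] world [636.9, 130.9, 110.0, 93.0]
[0.4113, -0.3041, -0.1333, 0.9217] world [442.0, 368.0, 190.0, 10.0]
```

Call:
servo_tool([
  [0.0317,0,0,0,0,0,0.47],
  [0.0317,0,0,0,0,0,0.47],
  [0.0317,0,-0.135,0,0,0,0.6],
  [0.0317,0,-0.135,0,0,0,0.8],
  [0.0317,0,-0.135,0,0,0,0.8],
])

```text
t: 14.35
tool_pos: [641.9, 130.5, 118.4]
tool_rot: [2.156, 2.272, 0.013]
force: [2.0, 0.3, 2.7]
width: 68.3
finger_force: 0.0
```

Call:
servo_tool([
  [0.4113,-0.3041,-0.1333,0,0,0.9217,0.8],
  [0.4113,-0.3041,-0.1333,0,0,0.9217,0.8],
  [0.4113,-0.3041,-0.1333,0,0,0.9217,0.8],
  [0.4113,-0.3041,-0.1333,0,0,0.9217,0.8],
  [0.4113,-0.3041,-0.1333,0,0,0.9217,0.8],
  [0.4113,-0.3041,-0.1333,0,0,0.9217,0.8],
  [0.4113,-0.3041,-0.1333,0,0,0.9217,0.8],
  [0.4113,-0.3041,-0.1333,0,0,0.9217,0.8],
  [0.4113,-0.3041,-0.1333,0,0,0.9217,0.8],
  [0.4113,-0.3041,-0.1333,0,0,0.9217,0.8],
  [0.4113,-0.3041,-0.1333,0,0,0.9217,0.8],
  [0.4113,-0.3041,-0.1333,0,0,0.9217,0.8],
  [0.4113,-0.3041,-0.1333,0,0,0.9217,0.8],
  [0.4113,-0.3041,-0.1333,0,0,0.9217,0.8],
  [0.4113,-0.3041,-0.1333,0,0,0.9217,0.8],
  [0.4113,-0.3041,-0.1333,0,0,0.9217,0.8],
])

```text
t: 15.68
tool_pos: [442.0, 367.7, 189.9]
tool_rot: [3.129, 0.277, -0.0]
force: [-0.3, 0.4, -0.4]
width: 68.4
finger_force: 0.0
```

```bash
python3 lk.py; python3 - <<'E'
from plant import *;from h import *
f=grab_frame("wrist");np.savez("pics/w.npz",**f);cv2.imwrite("pics/w.png",f["img"])
S=grab_frame("scene");D=grab_frame("side");B=(574.5,-17.5,np.radians(2.95));A=np.linspace
for n,F in(("scene",S),("side",D)):
  for y0 in(-110,-20,70): 
    try:print(n,y0,edge(F,B,0,25,A(y0-36,y0+36,19),26,rng=7,sign=1))
    except Exception as e:print(e)
cv2.imwrite("pics/r.png",S["img"][190:360,225:445].repeat(3,0).repeat(3,1))
print(sense()["tool_pos"])
E
```

```text
lid board [ 72.4 -19.6] [ 93.9 267.9] rel yaw 0.1
scene -110 (np.float64(25.8), np.float64(0.02), np.float64(0.1))
scene -20 (np.float64(24.8), np.float64(0.05), np.float64(0.1))
scene 70 (np.float64(24.8), np.float64(-0.2), np.float64(0.2))
side -110 (np.float64(22.6), np.float64(0.17), np.float64(0.2))
side -20 (np.float64(21.3), np.float64(-0.04), np.float64(0.2))
side 70 (np.float64(20.9), np.float64(0.32), np.float64(0.1))
[441.90790443 367.93745081 190.00294575]
```

View pics/w.png

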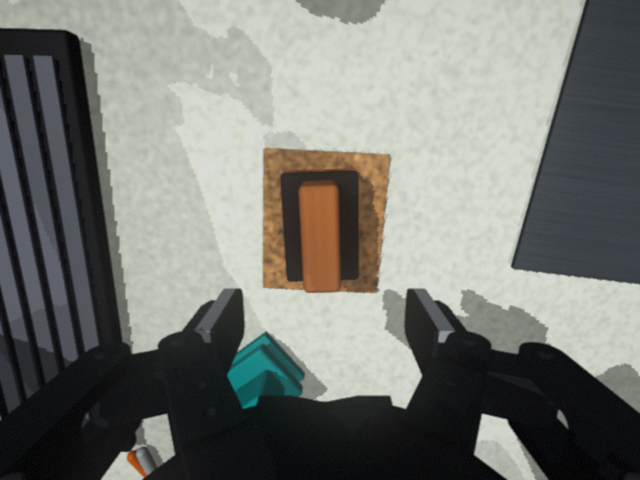

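View pics/r.png

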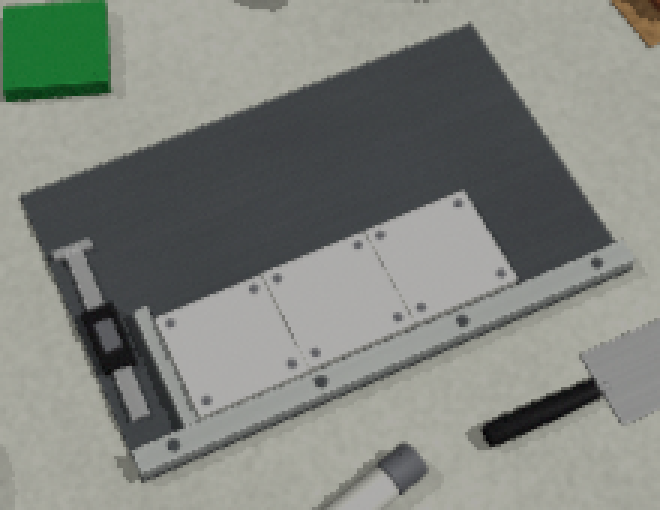

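Wrist view: the sander sits on the mat, with mat corners (264,149), (390,155), (378,292), (264,288) and handle top (300,183), (338,181), (340,290), (304,290). The row view shows the row closed against the stop and fence.

```bash
python3 - <<'E'
from h import *
f=dict(np.load("pics/w.npz"));V=f["view"];print("cam",(-V[:3,:3].T@V[:3,3]).round())
def rep(n,px,z):
    W=ray(f,px,z);d=np.roll(W,-1,0)-W;print(n,W.mean(0).round(1),np.linalg.norm(d,axis=1).round(1),np.degrees(np.arctan2(d[:,1],d[:,0])).round(1))
rep("mat",[(264,149),(390,155),(378,292),(264,288)],3)
rep("handle",[(300,183),(338,181),(340,290),(304,290)],75)
rep("body",[(282,172),(358,172),(358,279),(287,280)],33)
hsv=cv2.cvtColor(f["img"],cv2.COLOR_BGR2HSV)
m=cv2.inRange(hsv,(5,150,110),(14,255,255));m[:,:250]=0;m[:,400:]=0;m[:150]=0;m[300:]=0
c=max(cv2.findContours(m,0,2)[0],key=cv2.contourArea);print("handle mask",cv2.boundingRect(c));r=cv2.minAreaRect(ray(f,c[:,0],75).astype(np.float32));print(r)
m=cv2.inRange(hsv,(0,0,0),(180,255,35));m[:,:250]=0;m[:,400:]=0;m[:150]=0;m[300:]=0
c=max(cv2.findContours(m,0,2)[0],key=cv2.contourArea);print("body",cv2.boundingRect(c),cv2.minAreaRect(ray(f,c[:,0],32).astype(np.float32)))
E
```

```text
cam [508. 379. 313.]
mat [438.5 366.3] [108.4 127.6 109.1 128.5] [ -82.6 -172.2   97.9    7.5]
handle [444.5 369.8] [25.7 79.3 26.4 78. ] [ -76.9 -168.2  100.1   11.2]
body [442.1 369.2] [59.9 90.2 60.8 91.1] [ -79.9 -168.4  100.9   11. ]
handle mask (299, 185, 40, 107)
((443.11962890625, 370.3226318359375), (77.39886474609375, 26.00201416015625), 11.731595039367676)
body (355, 244, 1, 1) ((433.2432861328125, 339.0345458984375), (0.0, 0.0), 0.0)
```

```bash
python3 go.py 443 369.3 120 11.3 443 369.3 59 11.3;  python3 go.py 443 369.3 130 11.3
```

```text
[0.002, -0.0019, 0.1167, -0.0145] world [443.0, 369.3, 120.0, 11.3]
[0.002, -0.0019, 0.2183, -0.0145] world [443.0, 369.3, 59.0, 11.3]
[0.0, 0.0, -0.1183, 0.0] world [443.0, 369.3, 130.0, 11.3]
```

Call:
servo_tool([
  [0.002,-0.0019,0.06,0,0,-0.0145,0.8],
  [0.002,-0.0019,0.1167,0,0,-0.0145,0.8],
  [0.002,-0.0019,0.15,0,0,-0.0145,0.8],
  [0.002,-0.0019,0.18,0,0,-0.0145,0.8],
  [0.002,-0.0019,0.2,0,0,-0.0145,0.8],
  [0.002,-0.0019,0.2183,0,0,-0.0145,0.8],
  [0.002,-0.0019,0.2183,0,0,-0.0145,0.8],
  [0.002,-0.0019,0.2183,0,0,-0.0145,0.8],
  [0.002,-0.0019,0.2183,0,0,-0.0145,0.2],
  [0.002,-0.0019,0.2183,0,0,-0.0145,0.2],
  [0.002,-0.0019,0.2183,0,0,-0.0145,0.2],
  [0.002,-0.0019,0.2183,0,0,-0.0145,0.2],
  [0.002,-0.0019,0.2183,0,0,-0.0145,0.2],
  [0.002,-0.0019,0.2183,0,0,-0.0145,0.2],
], squeeze=50)

```text
t: 17.05
tool_pos: [443.5, 369.8, 59.8]
tool_rot: [-3.125, -0.31, -0.003]
force: [1.6, 0.9, 0.9]
width: 27.4
finger_force: 53.8
```

Call:
servo_tool([
  [0,0,-0.01,0,0,0,0.2],
  [0,0,-0.03,0,0,0,0.2],
  [0,0,-0.06,0,0,0,0.2],
  [0,0,-0.09,0,0,0,0.2],
  [0,0,-0.1183,0,0,0,0.2],
  [0,0,-0.1183,0,0,0,0.2],
  [0,0,-0.1183,0,0,0,0.2],
])

```text
t: 17.63
tool_pos: [443.3, 369.7, 131.3]
tool_rot: [-3.125, -0.31, -0.003]
force: [-0.2, -0.1, -2.7]
width: 27.5
finger_force: 53.5
```

```bash
python3 go.py b 70 104 130 0;  python3 go.py b 70 104 92 0 70 104 87 0
```

```text
[0.2292, 0.5206, 0.0, 0.0928] world [639.1, 90.0, 130.0, 3.0]
[-0.0, 0.0, 0.0633, 0.0] world [639.1, 90.0, 92.0, 3.0]
[-0.0, 0.0, 0.0717, 0.0] world [639.1, 90.0, 87.0, 3.0]
```

Call:
servo_tool([
  [0.2292,0.5206,0,0,0,0.0928,0.2],
  [0.2292,0.5206,0,0,0,0.0928,0.2],
  [0.2292,0.5206,0,0,0,0.0928,0.2],
  [0.2292,0.5206,0,0,0,0.0928,0.2],
  [0.2292,0.5206,0,0,0,0.0928,0.2],
  [0.2292,0.5206,0,0,0,0.0928,0.2],
  [0.2292,0.5206,0,0,0,0.0928,0.2],
  [0.2292,0.5206,0,0,0,0.0928,0.2],
  [0.2292,0.5206,0,0,0,0.0928,0.2],
  [0.2292,0.5206,0,0,0,0.0928,0.2],
  [0.2292,0.5206,0,0,0,0.0928,0.2],
  [0.2292,0.5206,0,0,0,0.0928,0.2],
  [0.2292,0.5206,0,0,0,0.0928,0.2],
])

```text
t: 18.72
tool_pos: [637.6, 91.5, 129.1]
tool_rot: [-3.14, -0.084, 0.003]
force: [-0.1, -0.3, -2.3]
width: 27.2
finger_force: 53.3
```

Call:
servo_tool([
  [0,0,0.03,0,0,0,0.2],
  [0,0,0.05,0,0,0,0.2],
  [0,0,0.0633,0,0,0,0.2],
  [0,0,0.068,0,0,0,0.2],
  [0,0,0.0717,0,0,0,0.2],
  [0,0,0.0717,0,0,0,0.2],
  [0,0,0.0717,0,0,0,0.2],
])

```text
t: 19.3
tool_pos: [639.3, 90.2, 87.5]
tool_rot: [-3.141, -0.081, -0.001]
force: [0.5, 0.1, -1.9]
width: 27.0
finger_force: 53.3
```

```bash
python3 go.py b 70 104 81 0
```

```text
[-0.0, 0.0, 0.01, 0.0] world [639.1, 90.0, 81.0, 3.0]
```

Call:
servo_tool([
  [0,0,0.003,0,0,0,0.2],
  [0,0,0.006,0,0,0,0.2],
  [0,0,0.01,0,0,0,0.2],
  [0,0,0.01,0,0,0,0.2],
  [0,0,0.01,0,0,0,0.2],
])

```text
t: 19.72
tool_pos: [639.8, 90.1, 81.9]
tool_rot: [-3.141, -0.081, -0.003]
force: [0.9, 0.1, 3.1]
width: 27.5
finger_force: 54.1
```

```bash
python3 go.py b 70 -25 81 0;  python3 go.py b 70 -147 81 0;python3 go.py b 70 -147 130 0
```

```text
[-0.0, 0.215, -0.0, 0.0] world [645.7, -38.9, 81.0, 3.0]
[-0.0, 0.2033, -0.0, 0.0] world [652.0, -160.7, 81.0, 3.0]
[-0.0, 0.0, -0.0817, 0.0] world [652.0, -160.7, 130.0, 3.0]
```

Call:
servo_tool([
  [0,0.008,0,0,0,0,0.2],
  [0,0.019,0,0,0,0,0.2],
  [0,0.03,0,0,0,0,0.2],
  [0,0.041,0,0,0,0,0.2],
  [0,0.052,0,0,0,0,0.2],
  [0,0.063,0,0,0,0,0.2],
  [0,0.074,0,0,0,0,0.2],
  [0,0.085,0,0,0,0,0.2],
  [0,0.096,0,0,0,0,0.2],
  [0,0.107,0,0,0,0,0.2],
  [0,0.118,0,0,0,0,0.2],
  [0,0.129,0,0,0,0,0.2],
  [0,0.14,0,0,0,0,0.2],
  [0,0.151,0,0,0,0,0.2],
  [0,0.162,0,0,0,0,0.2],
  [0,0.173,0,0,0,0,0.2],
  [0,0.184,0,0,0,0,0.2],
  [0,0.195,0,0,0,0,0.2],
  [0,0.205,0,0,0,0,0.2],
  [0,0.215,0,0,0,0,0.2],
])

```text
t: 21.38
tool_pos: [645.6, -39.4, 81.0]
tool_rot: [-3.141, -0.081, 0.0]
force: [-0.5, 3.9, 4.1]
width: 27.5
finger_force: 54.0
```

Call:
servo_tool([
  [0,0.011,0,0,0,0,0.2],
  [0,0.022,0,0,0,0,0.2],
  [0,0.033,0,0,0,0,0.2],
  [0,0.044,0,0,0,0,0.2],
  [0,0.055,0,0,0,0,0.2],
  [0,0.066,0,0,0,0,0.2],
  [0,0.077,0,0,0,0,0.2],
  [0,0.088,0,0,0,0,0.2],
  [0,0.099,0,0,0,0,0.2],
  [0,0.11,0,0,0,0,0.2],
  [0,0.121,0,0,0,0,0.2],
  [0,0.132,0,0,0,0,0.2],
  [0,0.143,0,0,0,0,0.2],
  [0,0.154,0,0,0,0,0.2],
  [0,0.165,0,0,0,0,0.2],
  [0,0.176,0,0,0,0,0.2],
  [0,0.187,0,0,0,0,0.2],
  [0,0.196,0,0,0,0,0.2],
  [0,0.2033,0,0,0,0,0.2],
  [0,0.2033,0,0,0,0,0.2],
])

```text
t: 23.05
tool_pos: [651.9, -162.0, 81.0]
tool_rot: [3.14, 0.08, 0.0]
force: [-0.4, -0.5, 3.0]
width: 27.4
finger_force: 54.2
```

Call:
servo_tool([
  [0,0,-0.01,0,0,0,0.2],
  [0,0,-0.03,0,0,0,0.2],
  [0,0,-0.0817,0,0,0,0.2],
  [0,0,-0.0817,0,0,0,0.2],
])

```text
t: 23.38
tool_pos: [654.5, -161.6, 136.0]
tool_rot: [3.137, 0.082, 0.01]
force: [2.7, -0.0, 0.3]
width: 27.3
finger_force: 53.5
```

```bash
python3 go.py 439 367 130 7.6; python3 go.py 439 367 66 7.6 439 367 59.5 7.6
```

```text
[-0.3092, -0.8966, 0.0, -0.0516] world [439.0, 367.0, 130.0, 7.6]
[-0.0, 0.0, 0.1067, -0.0] world [439.0, 367.0, 66.0, 7.6]
[-0.0, 0.0, 0.1175, -0.0] world [439.0, 367.0, 59.5, 7.6]
```

Call:
servo_tool([
  [-0.3092,-0.8966,0,0,0,-0.0516,0.2],
  [-0.3092,-0.8966,0,0,0,-0.0516,0.2],
  [-0.3092,-0.8966,0,0,0,-0.0516,0.2],
  [-0.3092,-0.8966,0,0,0,-0.0516,0.2],
  [-0.3092,-0.8966,0,0,0,-0.0516,0.2],
  [-0.3092,-0.8966,0,0,0,-0.0516,0.2],
  [-0.3092,-0.8966,0,0,0,-0.0516,0.2],
  [-0.3092,-0.8966,0,0,0,-0.0516,0.2],
  [-0.3092,-0.8966,0,0,0,-0.0516,0.2],
  [-0.3092,-0.8966,0,0,0,-0.0516,0.2],
  [-0.3092,-0.8966,0,0,0,-0.0516,0.2],
  [-0.3092,-0.8966,0,0,0,-0.0516,0.2],
  [-0.3092,-0.8966,0,0,0,-0.0516,0.2],
  [-0.3092,-0.8966,0,0,0,-0.0516,0.2],
  [-0.3092,-0.8966,0,0,0,-0.0516,0.2],
  [-0.3092,-0.8966,0,0,0,-0.0516,0.2],
  [-0.3092,-0.8966,0,0,0,-0.0516,0.2],
  [-0.3092,-0.8966,0,0,0,-0.0516,0.2],
  [-0.3092,-0.8966,0,0,0,-0.0516,0.2],
])

```text
t: 24.97
tool_pos: [439.4, 365.9, 129.9]
tool_rot: [3.134, 0.206, -0.0]
force: [-0.1, -0.5, -2.6]
width: 27.4
finger_force: 53.4
```

Call:
servo_tool([
  [0,0,0.04,0,0,0,0.2],
  [0,0,0.08,0,0,0,0.2],
  [0,0,0.1,0,0,0,0.2],
  [0,0,0.1067,0,0,0,0.2],
  [0,0,0.11,0,0,0,0.2],
  [0,0,0.114,0,0,0,0.2],
  [0,0,0.1175,0,0,0,0.2],
  [0,0,0.1175,0,0,0,0.2],
  [0,0,0.1175,0,0,0,0.2],
])

```text
t: 25.72
tool_pos: [439.8, 367.4, 60.8]
tool_rot: [-3.134, -0.209, -0.003]
force: [0.3, -2.2, 0.4]
width: 27.2
finger_force: 53.8
```

Call:
servo_tool([
  [0,0,0,0,0,0,0.7],
  [0,0,0,0,0,0,0.7],
  [0,0,0,0,0,0,0.7],
  [0,0,0,0,0,0,0.7],
  [0,0,-0.03,0,0,0,0.7],
  [0,0,-0.08,0,0,0,0.7],
  [0,0,-0.14,0,0,0,0.7],
  [0,0,-0.2175,0,0,0,0.7],
  [0,0,-0.2175,0,0,0,0.7],
  [0,0,-0.2175,0,0,0,0.7],
  [0,0,-0.2175,0,0,0,0.7],
])

```text
t: 26.63
tool_pos: [438.9, 367.2, 190.3]
tool_rot: [-3.134, -0.208, -0.001]
force: [0.3, 0.0, 0.2]
width: 59.5
finger_force: 0.0
```

```bash
python3 go.py 439 367 190 7.6 >/dev/null; python3 lk.py; python3 - <<'E'
from plant import *;from h import *
f=grab_frame("wrist");np.savez("pics/w2.npz",**f)
S=grab_frame("scene");D=grab_frame("side");B=(574.5,-17.5,np.radians(2.95));A=np.linspace
for n,F in(("scene",S),("side",D)):
  for y0 in(-110,-20,70): print(n,y0,edge(F,B,0,25,A(y0-36,y0+36,19),26,rng=7,sign=1))
a=cv2.resize(S["img"][190:360,225:445],(620,480),interpolation=2);b=cv2.resize(f["img"][130:310,240:410],(180,190))
cv2.imwrite("pics/r2.png",np.hstack([a,np.pad(b,((0,290),(0,0),(0,0)))]))
E
```

```text
lid board [ 72.4 -19.7] [ 93.9 268. ] rel yaw 0.1
scene -110 (np.float64(25.7), np.float64(-0.03), np.float64(0.2))
scene -20 (np.float64(24.8), np.float64(0.01), np.float64(0.1))
scene 70 (np.float64(24.8), np.float64(-0.19), np.float64(0.2))
side -110 (np.float64(22.6), np.float64(0.19), np.float64(0.1))
side -20 (np.float64(21.4), np.float64(-0.0), np.float64(0.1))
side 70 (np.float64(21.0), np.float64(0.24), np.float64(0.1))
```

View pics/r2.png

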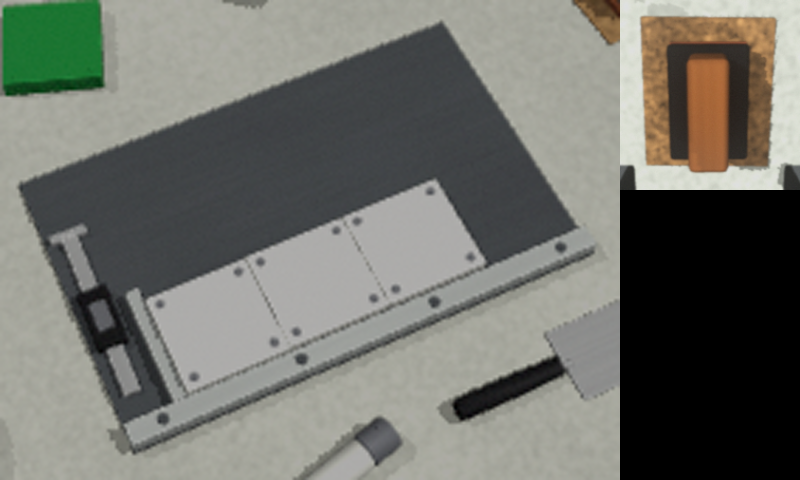

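The wrist inset shows the sander upright in the middle of the mat, and the row is straight and closed. The left two lids sit about 1 mm nearer than the right one, so I'll give them one gentle nudge at their joint.

```bash
python3 go.py b -15 25 120 0; python3 go.py b -15 25 29 0;python3 go.py b 7 25 29 0 16 25 29 0
```

```text
[0.1176, 0.6215, 0.1167, 0.0516] world [558.2, 6.7, 120.0, 3.0]
[-0.0, 0.0, 0.1516, 0.0] world [558.2, 6.7, 29.0, 3.0]
[0.0367, 0.0, 0.0, 0.0] world [580.2, 7.8, 29.0, 3.0]
[0.0517, 0.0, 0.0, 0.0] world [589.2, 8.3, 29.0, 3.0]
```

Call:
servo_tool([
  [0.1176,0.6215,0.1167,0,0,0.0516,0.55],
  [0.1176,0.6215,0.1167,0,0,0.0516,0.55],
  [0.1176,0.6215,0.1167,0,0,0.0516,0.55],
  [0.1176,0.6215,0.1167,0,0,0.0516,0.55],
  [0.1176,0.6215,0.1167,0,0,0.0516,0.55],
  [0.1176,0.6215,0.1167,0,0,0.0516,0.55],
  [0.1176,0.6215,0.1167,0,0,0.0516,0.55],
  [0.1176,0.6215,0.1167,0,0,0.0516,0.55],
  [0.1176,0.6215,0.1167,0,0,0.0516,0.55],
  [0.1176,0.6215,0.1167,0,0,0.0516,0.55],
  [0.1176,0.6215,0.1167,0,0,0.0516,0.55],
  [0.1176,0.6215,0.1167,0,0,0.0516,0.55],
  [0.1176,0.6215,0.1167,0,0,0.0516,0.55],
  [0.1176,0.6215,0.1167,0,0,0.0516,0.55],
  [0.1176,0.6215,0.1167,0,0,0.0516,0.55],
])

```text
t: 28.08
tool_pos: [557.9, 8.3, 120.1]
tool_rot: [-3.14, -0.084, -0.0]
force: [0.3, 0.6, 0.3]
width: 46.8
finger_force: 0.0
```

Call:
servo_tool([
  [0,0,0.05,0,0,0,0.55],
  [0,0,0.1,0,0,0,0.55],
  [0,0,0.13,0,0,0,0.55],
  [0,0,0.1516,0,0,0,0.55],
  [0,0,0.1516,0,0,0,0.55],
  [0,0,0.1516,0,0,0,0.55],
])

```text
t: 28.58
tool_pos: [557.9, 7.4, 29.0]
tool_rot: [-3.14, -0.083, 0.001]
force: [0.1, 0.2, 0.2]
width: 47.5
finger_force: 0.0
```

Call:
servo_tool([
  [0.012,0,0,0,0,0,0.55],
  [0.024,0,0,0,0,0,0.55],
  [0.0367,0,0,0,0,0,0.55],
  [0.04,0,0,0,0,0,0.55],
  [0.043,0,0,0,0,0,0.55],
  [0.046,0,0,0,0,0,0.55],
  [0.049,0,0,0,0,0,0.55],
  [0.0517,0,0,0,0,0,0.55],
])

```text
t: 29.25
tool_pos: [587.1, 8.4, 28.6]
tool_rot: [-3.14, -0.081, 0.008]
force: [-12.2, -0.8, 10.5]
width: 47.0
finger_force: 6.3
```

```bash
python3 go.py b -15 25 29 0 -15 25 120 0;  python3 go.py 420 100 250 3
```

```text
[-0.0517, 0.0, 0.0, 0.0] world [558.2, 6.7, 29.0, 3.0]
[-0.0517, 0.0, -0.1516, 0.0] world [558.2, 6.7, 120.0, 3.0]
[-0.2221, -0.1671, -0.2167, -0.0005] world [420.0, 100.0, 250.0, 3.0]
```

Call:
servo_tool([
  [-0.012,0,0,0,0,0,0.55],
  [-0.0517,0,0,0,0,0,0.55],
  [-0.0517,0,0,0,0,0,0.55],
  [-0.0517,0,-0.07,0,0,0,0.55],
  [-0.0517,0,-0.1516,0,0,0,0.55],
  [-0.0517,0,-0.1516,0,0,0,0.55],
  [-0.0517,0,-0.1516,0,0,0,0.55],
])

```text
t: 29.83
tool_pos: [561.7, 6.4, 124.7]
tool_rot: [3.139, 0.081, 0.015]
force: [0.7, -0.5, 0.3]
width: 47.4
finger_force: 0.0
```

Call:
servo_tool([
  [-0.2221,-0.1671,-0.2167,0,0,0,0.55],
  [-0.2221,-0.1671,-0.2167,0,0,0,0.55],
  [-0.2221,-0.1671,-0.2167,0,0,0,0.55],
  [-0.2221,-0.1671,-0.2167,0,0,0,0.55],
  [-0.2221,-0.1671,-0.2167,0,0,0,0.55],
  [-0.2221,-0.1671,-0.2167,0,0,0,0.55],
  [-0.2221,-0.1671,-0.2167,0,0,0,0.55],
  [-0.2221,-0.1671,-0.2167,0,0,0,0.55],
])

```text
t: 30.5
tool_pos: [419.9, 99.9, 249.0]
tool_rot: [3.14, 0.082, -0.0]
force: [0.1, -0.4, -0.1]
width: 47.0
finger_force: 0.0
```

```bash
python3 lk.py; python3 - <<'E'
from plant import *;from h import *
S=grab_frame("scene");D=grab_frame("side");B=(574.5,-17.5,np.radians(2.95));A=np.linspace
for n,F in(("scene",S),("side",D)):
  for y0 in(-110,-20,70): print(n,y0,edge(F,B,0,25,A(y0-36,y0+36,19),26,rng=7,sign=1))
cv2.imwrite("pics/end.png",S["img"])
E
```

```text
lid board [ 73.1 -19.5] [ 93.4 268.3] rel yaw 0.0
scene -110 (np.float64(25.9), np.float64(0.04), np.float64(0.1))
scene -20 (np.float64(25.9), np.float64(0.13), np.float64(0.2))
scene 70 (np.float64(25.8), np.float64(0.01), np.float64(0.2))
side -110 (np.float64(22.4), np.float64(0.09), np.float64(0.2))
side -20 (np.float64(22.2), np.float64(0.05), np.float64(0.2))
side 70 (np.float64(22.2), np.float64(0.02), np.float64(0.2))
```

View pics/end.png

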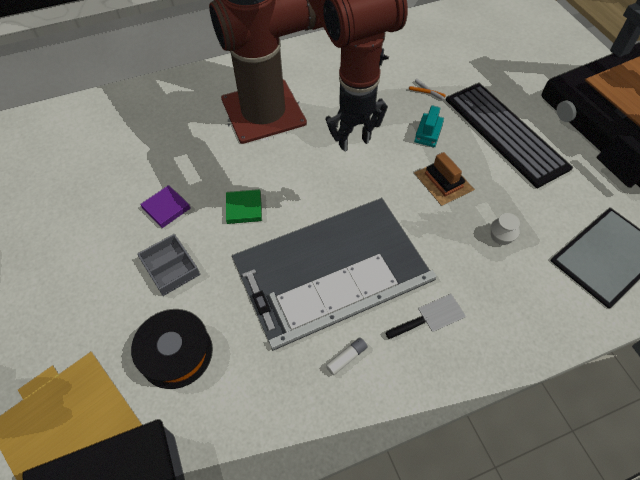

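The row now lies in line to within 0.2 mm at around (337,290). The sander is on its mat at (446,175), and nothing else has moved.

```bash
python3 -c "
from plant import *
print(job_done())"
```

```text
the job is handed in; nothing more can be done
None
```

The three lids form one straight, closed row against the fence and end stop; I sanded the row from the free end to the stop at about 5.6 N, set the block upright in the middle of its mat, nudged two lids about 1 mm back flush with the fence after sanding, and handed the job in at about 31 s.

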